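# Put the spice jar back in the cupboard door and latch it

### The arm

A 7-joint arm with a two-finger parallel gripper is mounted at the origin on a cart in front of the work surface, level with it; the furniture and walls round the work are solid. World frame = base frame: x ahead of the robot, y to its left, z up, the work surface at z = 0. Lengths are in m, angles in rad, forces in N, time in s.
With the tool pointing down it reaches from about 0.425 to 0.825 m from the base axis. Payload 3.6 kg.
Tool frame: the origin (TCP) lies midway between the tips of the shut fingers; the grasp point (between the pads) lies 19 mm behind it; z points along the fingers, y is the line along which they close (so a half turn about z gives the same grasp; the last joint's range is limited). The gripper opens to 93 mm and grips with 3 to 60 N. Pads are 15 mm wide; open, the fingers measure 128 mm over their backs; the gripper's body (75 mm by 188 mm) begins 65 mm behind the grasp point.
Start: joints at [-1.282, 0.615, -0.013, 1.423, 0.008, 1.103, -0.04], TCP at [0.201, 0.618, 0.219] pointing down, gripper open.
Joint ranges: [-3.12, 3.12], [-0.3, 2.06], [-1.34, 1.32], [0.26, 2.42], [-1.36, 4.5], [0.01, 1.98], [-2.84, 2.84]. Speed limits (rad/s): [2.79, 2.79, 3.14, 3.14, 3.14, 3.14, 3.14].

### API

Orientations are given as a unit quaternion [w, x, y, z].
In Python, from bench import env gives the robot as it stands.
- The arm moves only by the tool carry_out, never from a script. Its argument "steps" is a list of rows, each a list of 5 numbers: the shift along the tool's x, y, z in units of 60 mm (1.0 is 60 mm), then the turn about the tool's z in units of 10 degrees (1.0 is 10 degrees), then the finger opening in mm, from 0 to 93. In form: [[tx, ty, tz, yaw, hand], ...]. A call has 1 to 12 rows; each row shifts and turns the commanded pose from where the row before left it, along the tool's axes as they then stand; what a row does not reach is not made up. A row lasts 1/8 s, in which the tool goes at most 62.5 mm and 10.7 degrees, less where a joint would pass 70% of its speed; a pose out of reach is approached as far as the arm can. A call is refused whole if a number of a shift passes 1 or a number of a turn 1, either way. A call with a gripper value outside its range is refused whole. The fingers move at their own pace and stop on an object; "force" is the grip in N (left out, the last holds). Time passes only in rows, so rows that do not move let the fingers close. It gives the time, the measured TCP pose, the force, the opening and the grip force at its end, in the units of the state.
- env.sense(): the state, without advancing time (a new reading comes with each control period).
- env.get_image(name): name is "side" or "top" or "wrist"; returns a dict with "image" (480x640x3 uint8, red, green, blue), "fx", "fy", "cx", "cy" (pixels), "R" (3x3) and "t" (3): a world point X has camera coordinates R X + t; the wrist camera has in their place "tool_from_camera" (4x4, takes a point from camera to tool coordinates, whose origin is the TCP and whose axes are the flange's). Camera axes: x right, y down, z forward; pixel columns grow to the right and rows downward; lengths in m; the calibration is good to about 2 mm. The wrist camera is an equidistant fisheye: a pixel r from the principal point sees the ray r / f radians off the axis. A picture is of the moment at which its call begins: read the wrist's pose just before it. There is no depth.
- env.job_done(): hands the job in; it is judged then, once.
The state is a dict: "t": time; "joint_positions": joint angles; "qd": joint speeds; "joint_efforts": joint torques, N m; "tcp_pos": TCP position; "tcp_rot": TCP orientation; "ft_force": force on the tool from outside, world axes, zero at the start; "ft_torque": the same for the moment, N m; "finger_gap": opening from 0.0 (shut) to 1.0 (fully open); "gripper_force": force on a finger pad.
Only numpy, scipy, OpenCV 4.12 (cv2) and the standard library are available. Lean on these libraries where they do the work, as an engineer would, in place of code of your own. Each camera call takes 0.05 s, during which the arm holds its last target. There are 200 camera calls.

### The job

Take the spice jar that stands by itself towards the front of the worktop and set it down in the empty hole of the rack on the inside of the small cupboard's open door, upright on the rack's floor. Then swing the door shut without slamming it and press it home gently, no harder than the catch needs, until the sprung tongue snaps in behind its keeper and the door stays shut by itself. Leave the salt shaker and the small jar where they stand.

Things in the scene. Friction and masses are not known exactly. Their poses are not given: they have to be found in the camera images.
- spice_jar: The jar to put away: round glass spice jar with a screw cap, 42 mm wide at the glass, 45 mm at the cap, 106 mm high (the cap is the top 21 mm), about 0.11 kg. Origin: centre of its underside, z up. It is the spice jar that stands alone in the open, on the near part of the worktop; those in the cupboard and in the other hole of the door rack are fixed.
- salt_shaker: Bystander: glass salt shaker with a round metal top, 44 mm wide, 90 mm high, loose. Origin: centre of its underside.
- small_jar: Bystander: squat glass jar with a wide lid, 52 mm wide, 75 mm high, loose. Origin: centre of its underside.
- cupboard_door (a joint): Hinge of the door, vertical, rad: 0 = outer face flush with the side walls' front edges; grows as the door opens towards the robot (starts at 1.45 to 1.8). Light friction: the door stays where it is left. Latched, it rests between -0.055 and +0.04, as the keeper is set; unlatched, a spring buffer pushes it out to 0.06 or more. Single readings are noisy.
- door_hinge (a point): Point on the hinge line at worktop level, turning with the door: x = normal of the door, from outer face to inside (closing direction), y = from free edge to hinge, z up. The door's outer face is x = 0, 16 mm thick, y = -2 to -231, z = 15 to 160 mm (middle recessed 5 mm below z = 126). Knob outside at y = -211, z = 53 mm, 26 mm proud. The rack inside reaches x = 80, y = -20 to -173, z = 74 mm.
- rack_place (a point): Centre of the rack's empty hole at the level of its floor, 26 mm above the worktop: the jar's underside shall stand here. Axes as door_hinge. The hole is 50 mm wide, the holed board's top 48 mm above this point, the door's inner face 34 mm from the hole's centre, the door's top edge 134 mm above. The other hole, 80 mm nearer the hinge, holds a like jar, its top 106 mm above this point.
- door_push (a point): Good point to press: on the door's outer face, 190 mm from the hinge line, 18 mm below its top edge. Axes as door_hinge, press along +x. A sprung buffer resists with 8 to 10 N from 13 mm before joint 0 on. The tongue's ride lifts the push to 11 to 15 N; it eases by some 2 to 4 N on the crest, the snap follows 3 to 4 mm later, and 2 mm beyond it a firm rubber stop. Keep the push below 22 N.
- spice_cupboard: Low wooden spice cupboard, fixed on the worktop: 266 mm wide, 150 mm deep, 164 mm high; its door stands open towards the robot, hinged on the left (+y). Origin at worktop level, mid-width, in the plane of the side walls' front edges; x into the cupboard, z up. The top board starts 34 mm behind that plane; the door closes between the side walls, in front of the top board.
- latch_tongue (a point): Tip of the sprung steel tongue on the door's inside at its free edge, 53 mm above the worktop, axes as door_hinge; sloped on the closing side, flat on the other. Its keeper, a small roller in a bracket inside the right-hand wall, is set nearer or deeper each time: the snap comes anywhere from 6 mm before joint 0 to 10 mm beyond (at door_push), and only the push tells where.
Mind the look-alikes: they are no part of the job. What is shaped like the spice_jar but pink or turquoise is not meant.

How it is judged:
On the way, in this order (a step that is already met when the one before it is completed fails the run):
1. the spice jar stands released in the empty hole of the rack while the door is still wide open (horizontal distance between spice_jar and rack_place below 0.008 m and z of spice_jar in the frame of rack_place between -0.006 and 0.006 m and angle between spice_jar's own z axis and vertical below 0.1 rad and contact force between the fingers and spice_jar below 0.1 N and value of joint cupboard_door above 1 rad), for 0.2 s.
2. the door is latched: it stays shut with nothing pressing on it (value of joint cupboard_door below 0.05 rad and contact force between the fingers and cupboard_door below 0.1 N), for 0.3 s.
At the end, for the whole second after the job is handed in: The spice jar stands upright (within 0.1 rad) on the rack's floor in the empty hole (within 8 mm sideways, 6 mm in height) and the door is held shut by its latch alone (joint below 0.05 rad), everything at rest (horizontal distance between spice_jar and rack_place below 0.008 m and z of spice_jar in the frame of rack_place between -0.006 and 0.006 m and angle between spice_jar's own z axis and vertical below 0.1 rad and value of joint cupboard_door below 0.05 rad and velocity of joint cupboard_door between -0.02 and 0.02 rad/s and linear speed of spice_jar below 0.02 m/s); the robot touches nothing.
It fails at once if the door pressed home with more than 22 N (over the last 0.25 rad) (value of joint cupboard_door below 0.25 rad and contact force between any of the fingers, the arm and cupboard_door above 22 N).
It fails at once if the door slammed (closing faster than 1.6 rad/s before the catch) (value of joint cupboard_door above 0.09 rad and velocity of joint cupboard_door below -1.6 rad/s).
It fails at once if the jar dropped into the rack instead of set down (horizontal distance between spice_jar and rack_place below 0.03 m and z of spice_jar in the frame of rack_place below 0.06 m and linear speed of spice_jar above 0.5 m/s).
It fails at once if the salt shaker or the small jar shifted by more than 20 mm or tipped (distance of any of salt_shaker, small_jar from where it was at the start of the episode above 0.02 m or angle between any of salt_shaker, small_jar's own z axis and vertical above 0.4 rad).
It also fails if it takes over 69 s, if anything falls off the work surface, if the arm or the gripper's body presses on something with over 40 N, if the wrist force passes 120 N, or if a joint passes its speed limit or range.

## Working session

There is one attempt and no reset: what is moved stays moved. The work goes in short steps, Python scripts to look and compute and a tool call to move; the robot and the scene stay as the last step left them, time stands still between calls to the robot, and variables do not carry over. Pictures are saved under pics/ and viewed, at most 10 in all, crops included, and the job is handed in when it is done.

Besides the shell and the picture viewer there is one more tool, called after ">>>" as name(argument=value, ...) on one line, values as JSON. carry_out: Moves the arm, as the interface text tells. Its arguments: {"type":"object","properties":{"steps":{"type":"array","items":{"type":"array","items":{"type":"number"}}},"force":{"type":"number"}},"required":["steps"]}

```bash
mkdir -p pics; ls; python3 - <<'E'
from bench import env
import cv2,numpy as np,pickle
s=env.sense();print({k:np.round(v,4).tolist() for k,v in s.items()})
d={}
for n in("side","top","wrist"):
    g=env.get_image(n);d[n]=g;cv2.imwrite(f"pics/{n}0.png",g["image"][...,::-1])
    print(n,{k:np.round(v,4).tolist() for k,v in g.items() if k!="image"})
pickle.dump(d,open("d0.pkl","wb"))
E
```

```text
pics
{'t': 0.0, 'joint_positions': [-1.2825, 0.6159, -0.0126, 1.4248, 0.0081, 1.1033, -0.0404], 'qd': [-0.0004, -0.0, 0.0001, 0.0001, -0.0004, -0.0007, 0.0009], 'joint_efforts': [-0.0001, -45.8931, 0.2094, -16.5748, -0.061, 0.0205, 0.0002], 'tcp_pos': [0.201, 0.6173, 0.2175], 'tcp_rot': [-0.0002, 0.1567, 0.9876, -0.0012], 'ft_force': [0.3637, 0.2359, -0.2959], 'ft_torque': [-0.0195, 0.0334, -0.03], 'gripper_force': 0.0, 'finger_gap': 1.0047}
side {'fx': 490.2514, 'fy': 490.2514, 'cx': 320.9812, 'cy': 241.578, 'R': [[0.3105, -0.9505, -0.0154], [-0.7482, -0.2344, -0.6207], [0.5863, 0.2042, -0.7839]], 't': [-0.1868, 0.4495, 0.7479]}
top {'fx': 485.9547, 'fy': 485.9547, 'cx': 318.4069, 'cy': 239.6544, 'R': [[-0.0101, -0.9996, 0.0269], [-0.9978, 0.0084, -0.0659], [0.0656, -0.0275, -0.9975]], 't': [-0.0458, 0.5296, 1.2277]}
wrist {'fx': 371.6483, 'fy': 371.6483, 'cx': 320.1693, 'cy': 240.9875, 'tool_from_camera': [[-0.0011, -0.9526, -0.3043, 0.0853], [1.0, -0.0011, -0.0003, -0.0009], [0.0, -0.3043, 0.9526, -0.1657], [0.0, 0.0, 0.0, 1.0]]}
```

View pics/top0.png

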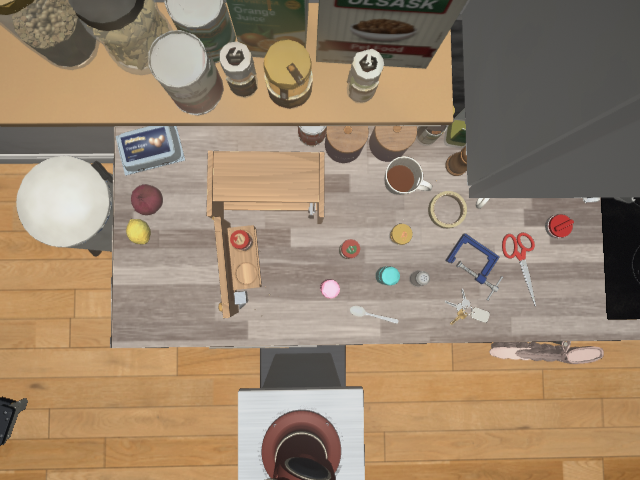

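View pics/side0.png

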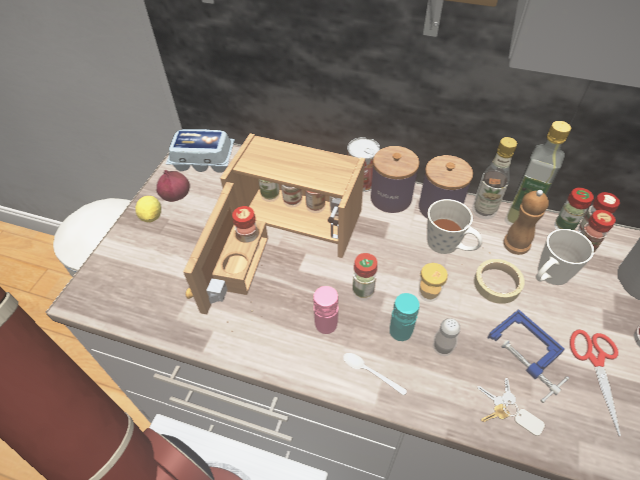

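The top view shows the target cap (red) at about (349,249), the empty hole at (246,272), and the door running from (217,215) to (227,315). The pink jar is at (330,289), the turquoise one at (389,276), the salt shaker at (422,279) and the small jar at (401,234). The side view agrees: target cap at (366,265), hole at (236,265).

```bash
cat > h.py <<'E'
import numpy as np,cv2,pickle
from scipy.spatial.transform import Rotation as Ro
def ray(g,u,v):
    d=np.array([(u-g["cx"])/g["fx"],(v-g["cy"])/g["fy"],1.]); R=np.array(g["R"]);return -R.T@np.array(g["t"]),R.T@d
def onz(g,u,v,z):
    o,d=ray(g,u,v);return o+d*(z-o[2])/d[2]
def tri(ga,a,gb,b):
    (o,d),(p,e)=ray(ga,*a),ray(gb,*b);d=d/np.linalg.norm(d);e=e/np.linalg.norm(e)
    k=np.linalg.lstsq(np.c_[d,-e],p-o,rcond=None)[0];A=o+k[0]*d;B=p+k[1]*e
    return (A+B)/2,np.linalg.norm(A-B)
def blobs(g,lo,hi,mn=40):
    h=cv2.cvtColor(g["image"],cv2.COLOR_RGB2HSV);m=cv2.inRange(h,lo,hi)
    if lo[0]==0:m|=cv2.inRange(h,(170,lo[1],lo[2]),(180,255,255))
    m=cv2.morphologyEx(m,cv2.MORPH_CLOSE,np.ones((5,5)))
    n,_,s,c=cv2.connectedComponentsWithStats(m);return [(c[i].round(1).tolist(),s[i].tolist()) for i in range(1,n) if s[i][4]>mn]
E
python3 - <<'E'
from h import *
d=pickle.load(open("d0.pkl","rb"));T,S=d["top"],d["side"]
for n in("top","side"):print(n,[b for b in blobs(d[n],(0,140,90),(6,255,255)) if 200<b[0][0]<420 and 180<b[0][1]<300])
c=T["image"][195:325,200:330,::-1];a=cv2.resize(c,None,fx=4.5,fy=4.5,interpolation=3)
cv2.imwrite("pics/tc.png",a)
c=S["image"][170:320,180:330,::-1];cv2.imwrite("pics/sc.png",cv2.resize(c,None,fx=3.9,fy=3.9,interpolation=3))
E
```

```text
top [([238.8, 239.0], [230, 230, 19, 19, 190])]
side [([242.4, 214.0], [232, 206, 23, 16, 185]), ([365.3, 261.7], [355, 254, 22, 17, 195])]
```

View pics/tc.png

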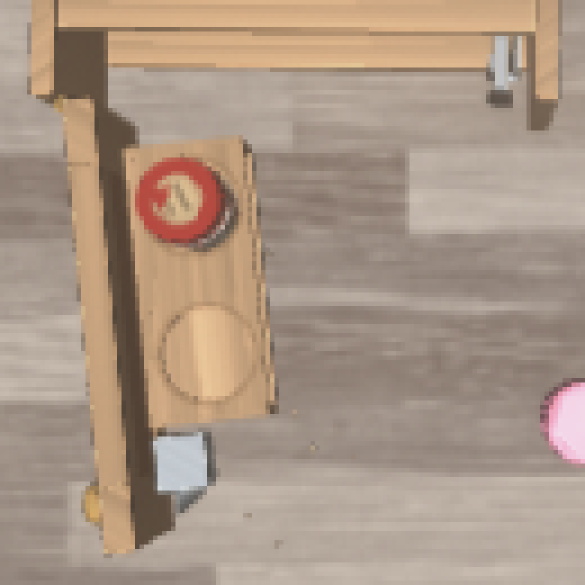

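View pics/sc.png

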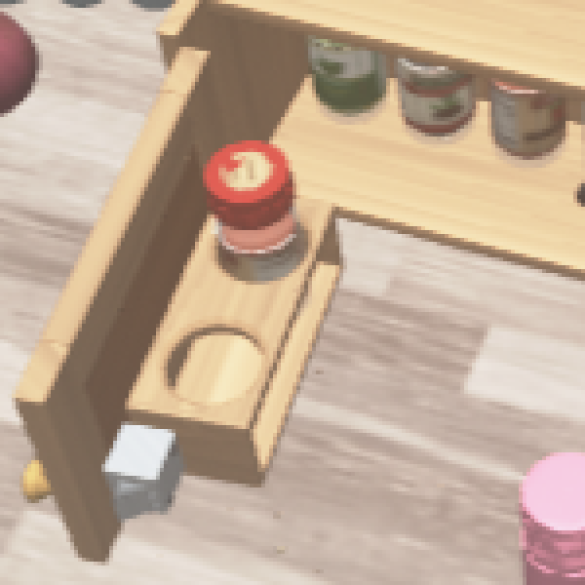

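The crops show the hole centre at top (246.0,273.0) and side (234.5,263.3). The fixed jar's cap is at top (239.8,239.1), and the door's outer top edge runs from crop (62,100) to (103,552).

```bash
python3 - <<'E'
from h import *
d=pickle.load(open("d0.pkl","rb"));T,S=d["top"],d["side"]
q=lambda u,v:(200+(u+.5)/4.5-.5,195+(v+.5)/4.5-.5)
p=lambda n,x:print(n,np.round(x,4))
p("hole z.074",onz(T,*q(209,353),.074)); s=(180+214.5/3.9-.5,170+365.5/3.9-.5); p("hole side",onz(S,*s,.074)); print(tri(T,q(209,353),S,s))
p("fixedcap",onz(T,*q(181,200),.132)); p("fixedcap side",onz(S,180+248/3.9,170+170/3.9,.132))
for n,u,v in(("out hinge",62,100),("in hinge",94,98),("out free",103,552),("in free",137,548)):p(n,onz(T,*q(u,v),.160))
for n,u,v in(("wall L frontL",31,95),("wall R frontR",558,100)):p(n,onz(T,*q(u,v),.164))
g=T
print([b for b in blobs(T,(0,100,60),(10,255,255),30) if 330<b[0][0]<370 and 230<b[0][1]<270])
c=T["image"][234:264,334:364];h=cv2.cvtColor(c,cv2.COLOR_RGB2HSV);m=(((h[...,0]<8)|(h[...,0]>170))&(h[...,1]>110)).astype(np.uint8)*255
k=max(cv2.findContours(m,0,2)[0],key=cv2.contourArea);e=cv2.minEnclosingCircle(k);print(e)
p("jar top",onz(T,334+e[0][0],234+e[0][1],.106))
c=S["image"][245:305,340:395];h=cv2.cvtColor(c,cv2.COLOR_RGB2HSV);m=(((h[...,0]<8)|(h[...,0]>170))&(h[...,1]>110)).astype(np.uint8)*255
k=max(cv2.findContours(m,0,2)[0],key=cv2.contourArea);b=cv2.boundingRect(k);print(b)
p("jar side cap mid",onz(S,340+b[0]+b[2]/2-.5,245+b[1]+b[3]/2-.5,.0955))
print(tri(T,(334+e[0][0],234+e[0][1]),S,(340+b[0]+b[2]/2-.5,245+b[1]+b[3]/2-.5)))
E
```

```text
hole z.074 [0.4457 0.1274 0.074 ]
hole side [0.4418 0.1276 0.074 ]
(array([0.44522356, 0.12881688, 0.06915714]), np.float64(0.0019502467823013618))
fixedcap [0.5246 0.1347 0.132 ]
fixedcap side [0.5236 0.135  0.132 ]
out hinge [0.5736 0.1906 0.16  ]
in hinge [0.5745 0.1746 0.16  ]
out free [0.3477 0.1694 0.16  ]
in free [0.3495 0.1526 0.16  ]
wall L frontL [0.5758 0.2053 0.164 ]
wall R frontR [ 0.5714 -0.059   0.164 ]
[([350.5, 248.2], [341, 240, 19, 18, 241])]
((16.24257469177246, 14.460395812988281), 9.118329048156738)
jar top [ 0.5017 -0.124   0.106 ]
(14, 8, 23, 19)
jar side cap mid [ 0.507  -0.1218  0.0955]
(array([ 0.50157536, -0.12350651,  0.10344038]), np.float64(0.0014391684861534435))
```

>>> carry_out(steps=[[0,0,-0.1,0.95,70],[0,0,-0.1,0.95,70],[0,0,-0.1,0.95,70],[0,0,-0.1,0.95,70],[0,0,0,0.95,70],[0,0,0,0.95,70],[0,0,0,0.95,70],[0,0,0,0,70]], force=15)

```text
t: 1.15
tcp_pos: [0.2009, 0.6179, 0.2421]
tcp_rot: [0.0, 0.672, 0.741, -0.0]
ft_force: [-0.1, -0.5, 0.1]
finger_gap: 0.757
gripper_force: 0.0
```

>>> carry_out(steps=[[-0.5,0.3,0,0,70],[-0.66,0.44,0,0,70],[-0.66,0.44,0,0,70],[-0.66,0.44,0,0,70],[-0.66,0.44,0,0,70],[-0.66,0.44,0,0,70],[-0.66,0.44,0,0,70],[-0.66,0.44,0,0,70],[-0.66,0.44,0,0,70],[-0.66,0.44,0,0,70],[-0.4,0.2,0,0,70],[0,0,0,0,70]])

```text
t: 2.65
tcp_pos: [0.5078, 0.2324, 0.2427]
tcp_rot: [0.001, 0.674, 0.739, -0.0]
ft_force: [-0.2, -0.7, -0.5]
finger_gap: 0.752
gripper_force: 0.0
```

```bash
cat >> h.py <<'E'
def go(env,x,y,z,yawdeg=None):
    "remaining shift to a world point in tool units, and yaw left in units of 10 deg"
    s=env.sense();q=s["tcp_rot"];R=Ro.from_quat([q[1],q[2],q[3],q[0]]).as_matrix()
    a=np.degrees(np.arctan2(R[1,1],R[0,1]));d=R.T@(np.array([x,y,z])-s["tcp_pos"])/.06
    print("t",s["t"],"tcp",np.round(s["tcp_pos"],4),"yaw",a.round(2),"units",d.round(3),"tilt",R[2,2].round(4),"yawleft",None if yawdeg is None else (a-yawdeg)/10,"f",np.round(s["ft_force"],1),"gap",s["finger_gap"]*93)
E
python3 -c "
from h import *
from bench import env
go(env,.502,-.1237,.2,5.4)"
```

```text
t 2.65 tcp [0.5078 0.2324 0.2427] yaw 5.29 units [-5.899 -0.644  0.718] tilt -1.0 yawleft -0.011457583003728811 f [-0.2 -0.7 -0.5] gap 69.95087667469141
```

>>> carry_out(steps=[[-0.4,-0.06,0,0,70],[-0.61,-0.06,0.08,0,70],[-0.61,-0.06,0.08,0,70],[-0.61,-0.06,0.08,0,70],[-0.61,-0.06,0.08,0,70],[-0.61,-0.06,0.08,0,70],[-0.61,-0.07,0.08,0,70],[-0.61,-0.07,0.08,0,70],[-0.61,-0.07,0.08,0,70],[-0.6,-0.07,0.08,0,70],[-0.62,0,0,0,70],[0,0,0,0,70]])

```text
t: 4.15
tcp_pos: [0.5058, -0.1582, 0.1995]
tcp_rot: [0.0, 0.673, 0.74, -0.0]
ft_force: [0.6, 1.1, 0.3]
finger_gap: 0.751
gripper_force: 0.0
```

```bash
python3 -c "
from h import *
from bench import env
go(env,.502,-.1237,.2,5.4)
s=env.sense();g=env.get_image('wrist');cv2.imwrite('pics/w1.png',g['image'][...,::-1])
pickle.dump((s,g),open('w1.pkl','wb'))"
```

```text
t 4.15 tcp [ 0.5058 -0.1582  0.1995] yaw 5.39 units [ 0.579 -0.009 -0.009] tilt -1.0 yawleft -0.0011445071793130702 f [0.6 1.1 0.3] gap 69.7970378668977
```

View pics/w1.png

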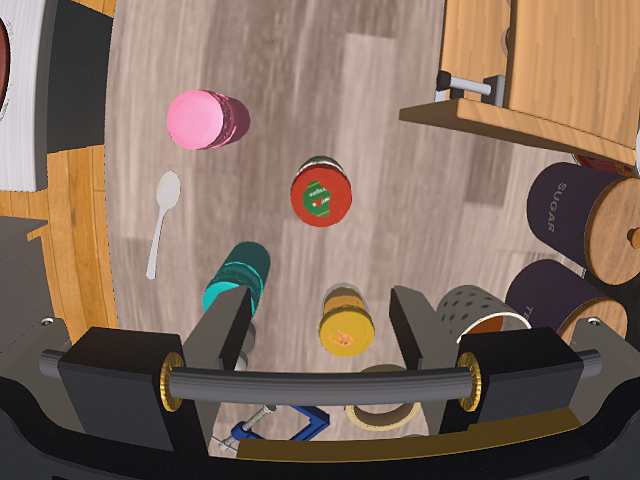

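The wrist view shows the target's red cap at (321,196), with the turquoise jar by the left finger and the small jar beyond. I overshot in y, so I'll cast this pixel and go back.

```bash
cat >> h.py <<'E'
def won(s,g,u,v,z):
    "wrist fisheye pixel onto plane z (world)"
    x,y=u-g["cx"],v-g["cy"];r=np.hypot(x,y);th=r/g["fx"];d=np.array([x/r*np.sin(th),y/r*np.sin(th),np.cos(th)])
    M=np.array(g["tool_from_camera"]);q=s["tcp_rot"];R=Ro.from_quat([q[1],q[2],q[3],q[0]]).as_matrix()
    o=R@M[:3,3]+s["tcp_pos"];e=R@M[:3,:3]@d;return o+e*(z-o[2])/e[2]
def redc(g,x0,y0,x1,y1):
    c=g["image"][y0:y1,x0:x1];h=cv2.cvtColor(c,cv2.COLOR_RGB2HSV);m=(((h[...,0]<8)|(h[...,0]>170))&(h[...,1]>130)&(h[...,2]>120)).astype(np.uint8)*255
    k=max(cv2.findContours(m,0,2)[0],key=cv2.contourArea);(u,v),r=cv2.minEnclosingCircle(k);return x0+u,y0+v,r
E
python3 -c "
from h import *
s,g=pickle.load(open('w1.pkl','rb'))
u,v,r=redc(g,270,150,370,240);print(u,v,r,won(s,g,u,v,.106),won(s,g,321,196,.106),2*r/371*(.365-.106))"
```

```text
320.6749038696289 195.7576026916504 30.905956268310547 [ 0.50256295 -0.12314086  0.106     ] [ 0.50280843 -0.12329388  0.106     ] 0.04315171252556567
```

>>> carry_out(steps=[[0.29,0,0,0,70],[0.29,0,0,0,70],[0,0,0.2,0,70],[0,0,0.5,0,70],[0,0,0.5,0,70],[0,0,0.5,0,70],[0,0,0.27,0,70],[0,0,0.12,0,70],[0,0,0,0,70]])

```text
t: 5.32
tcp_pos: [0.5021, -0.1222, 0.0737]
tcp_rot: [-0.0, 0.672, 0.74, -0.0]
ft_force: [-0.1, -0.1, 0.1]
finger_gap: 0.753
gripper_force: 0.0
```

>>> carry_out(steps=[[0,0,0,0,40],[0,0,0,0,40],[0,0,0,0,40],[0,0,0,0,40],[0,0,0,0,40],[0,0,0,0,40]], force=15)

```text
t: 6.08
tcp_pos: [0.5027, -0.1223, 0.0745]
tcp_rot: [0.0, 0.673, 0.74, 0.0]
ft_force: [-0.0, -0.5, 4.5]
finger_gap: 0.474
gripper_force: 15.0
```

>>> carry_out(steps=[[0,0,-0.1,0,40],[0,0,-0.3,0,40],[0,0,-0.4,0,40],[0,0,-0.4,0,40],[0,0,-0.4,0,40],[0,0,-0.24,0,40],[0,0,0,0,40]])

```text
t: 6.95
tcp_pos: [0.5026, -0.1223, 0.185]
tcp_rot: [0.001, 0.673, 0.74, 0.0]
ft_force: [0.5, -0.3, -1.2]
finger_gap: 0.474
gripper_force: 15.0
```

>>> carry_out(steps=[[0.2,0,0,0,40],[0.4,-0.05,0,0,40],[0.5,-0.1,0,0,40],[0.5,-0.1,0,0,40],[0.5,-0.1,0,0,40],[0.5,-0.1,0,0,40],[0.5,-0.05,0,0,40],[0.5,-0.05,0,0,40],[0.4,0,0,0,40],[0.24,0,0,0,40],[0,0,0,0,40],[0,0,0,0,40]])

```text
t: 8.45
tcp_pos: [0.4452, 0.1267, 0.1843]
tcp_rot: [0.0, 0.673, 0.74, -0.001]
ft_force: [-0.5, -0.8, -0.3]
finger_gap: 0.474
gripper_force: 15.0
```

```bash
python3 -c "
from h import *
from bench import env
go(env,.445,.128,.1005,5.4)
s=env.sense();d={n:env.get_image(n) for n in('wrist','top','side')}
a=np.zeros((600,800,3),np.uint8);a[:300,:400]=cv2.resize(d['wrist']['image'],(400,300))
a[:300,400:]=cv2.resize(d['top']['image'][170:320,170:370],(400,300));a[300:,:400]=cv2.resize(d['side']['image'][150:300,150:350],(400,300))
cv2.imwrite('pics/w2.png',a[...,::-1])
pickle.dump((s,d),open('w2.pkl','wb'))"
```

```text
t 8.45 tcp [0.4452 0.1267 0.1843] yaw 5.38 units [0.023 0.    1.396] tilt -1.0 yawleft -0.0021663103839086872 f [-0.5 -0.8 -0.3] gap 44.121770370423114
```

View pics/w2.png

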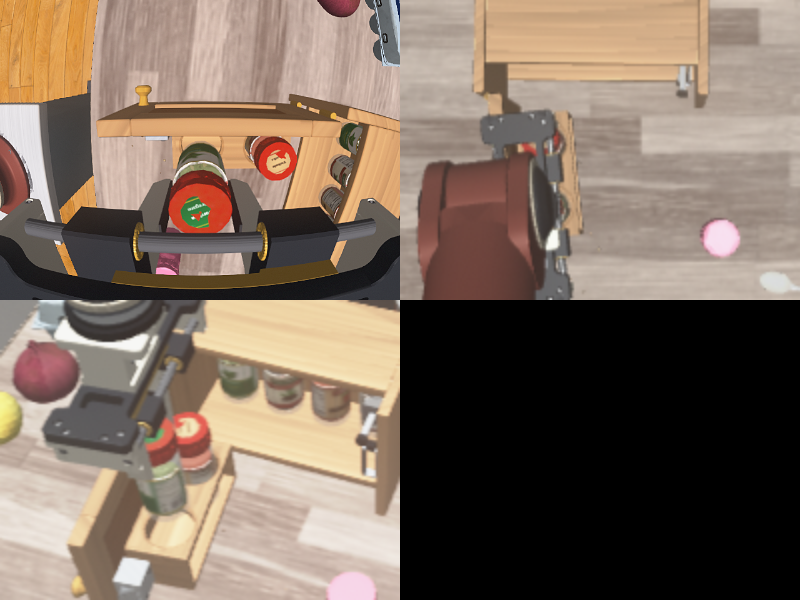

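The wrist panel shows the held cap at about (321,320) full-scale and the fixed jar's cap at (441,252). The side panel shows the jar hanging upright above the hole. I'll check the offset between the two caps with the one camera.

```bash
python3 -c "
from h import *
s,d=pickle.load(open('w2.pkl','rb'));g=d['wrist']
a=redc(g,395,205,490,300);b=redc(g,265,270,385,380);print(a,b)
A=won(s,g,a[0],a[1],.132);B=won(s,g,b[0],b[1],.2158)
y=np.array([.9956,.094]);x=np.array([.094,-.9956])
print(A,B,'place',A[:2]-.08*y,'held rel fixed: y',(B-A)[:2]@y,'x',(B-A)[:2]@x)
S=d['side'];a=redc(S,231,200,262,240);print(a,onz(S,a[0],a[1],.126))"
```

```text
(443.7752151489258, 256.29394912719727, 33.487098693847656) (320.26013946533203, 327.7751579284668, 52.23445129394531)
[0.5241264  0.13848887 0.132     ] [0.44436629 0.13025743 0.2158    ] place [0.4444784  0.13096887] held rel fixed: y -0.08018292690144163 x 0.0006977739745406648
(240.84146308898926, 219.15853691101074, 14.64222240447998) [0.51298275 0.13718379 0.126     ]
```

>>> carry_out(steps=[[0.02,0,0.2,0,40],[0,0,0.3,0,40],[0,0,0.15,0,40],[0,0,0.15,0,40],[0,0,0.15,0,40],[0,0,0.15,0,40],[0,0,0.1,0,40],[0,0,0,0,40]])

```text
t: 9.6
tcp_pos: [0.4449, 0.129, 0.112]
tcp_rot: [-0.0, 0.673, 0.74, -0.0]
ft_force: [-0.3, 0.3, -0.9]
finger_gap: 0.473
gripper_force: 15.0
```

>>> carry_out(steps=[[0,0,0.08,0,40],[0,0,0.06,0,40],[0,0,0.04,0,40],[0,0,0,0,40]])

```text
t: 10.1
tcp_pos: [0.445, 0.129, 0.1015]
tcp_rot: [-0.0, 0.673, 0.74, -0.0]
ft_force: [-0.5, 0.5, -1.1]
finger_gap: 0.479
gripper_force: 15.0
```

>>> carry_out(steps=[[0,0,0.02,0,40],[0,0,0.01,0,40],[0,0,0,0,40]])

```text
t: 10.48
tcp_pos: [0.4454, 0.1291, 0.1004]
tcp_rot: [0.0, 0.673, 0.74, 0.0]
ft_force: [-1.2, 0.2, 5.3]
finger_gap: 0.476
gripper_force: 15.0
```

>>> carry_out(steps=[[0,0,0,0,54],[0,0,0,0,54],[0,0,0,0,54],[0,0,0,0,54],[0,0,0,0,54]])

```text
t: 11.1
tcp_pos: [0.4451, 0.1291, 0.0998]
tcp_rot: [-0.0, 0.673, 0.74, -0.0]
ft_force: [0.2, 0.4, 1.1]
finger_gap: 0.58
gripper_force: 0.0
```

>>> carry_out(steps=[[0,0,-0.1,0,54],[0,0,-0.2,0,54],[0,0,-0.3,0,54],[0,0,-0.5,0,54],[0,0,-0.5,0,54],[0,0,-0.2,0,54],[0,0,0,0,54]])

```text
t: 11.98
tcp_pos: [0.4454, 0.1292, 0.2085]
tcp_rot: [0.0, 0.673, 0.74, 0.001]
ft_force: [-0.1, 0.2, -0.4]
finger_gap: 0.58
gripper_force: 0.0
```

```bash
python3 -c "
from h import *
from bench import env
go(env,.42,.26,.21,0)
s=env.sense();d={n:env.get_image(n) for n in('wrist','side')}
g=d['wrist'];a=np.zeros((600,800,3),np.uint8);a[:300,:400]=cv2.resize(g['image'],(400,300))
a[300:,:400]=cv2.resize(d['side']['image'][150:300,150:350],(400,300));cv2.imwrite('pics/w3.png',a[...,::-1])
pickle.dump((s,d),open('w3.pkl','wb'))"
```

```text
t 11.975 tcp [0.4454 0.1292 0.2085] yaw 5.48 units [ 2.211 -0.213 -0.024] tilt -1.0 yawleft 0.5476824836255905 f [-0.1  0.2 -0.4] gap 53.95157183400543
```

View pics/w3.png

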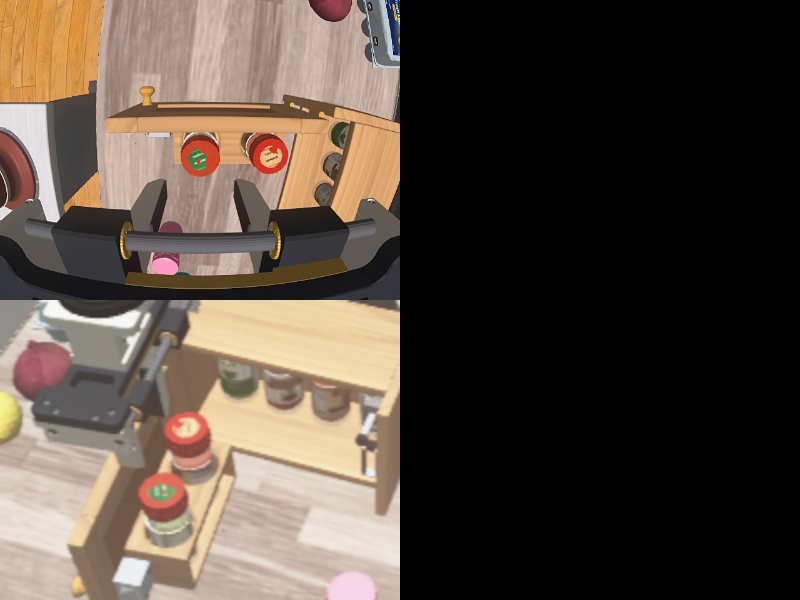

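Both caps sit at the same height, so the jar stands upright and free in the rack, and the gripper is clear. Next I'll work out the pushing arc.

```bash
python3 -c "
import numpy as np
H=np.array([.5756,.1908]);P=[]
for p in [84.6,80,75,70,65,60,55,50,45,40,35,30,25,20,16,12,9,6]:
    r=np.interp(p,[16,45],[190,160])/1e3;a=np.radians(p);f=np.array([-np.sin(a),-np.cos(a)]);x=np.array([np.cos(a),-np.sin(a)])
    h=.009*abs(np.sin(a))+.017*abs(np.cos(a));P.append((p,*(H+r*f-h*x)))
P=np.array(P);D=np.diff(P[:,1:],axis=0)/.06
for q,d in zip(P,np.r_[[[0,0]],D]):print(q[0],q[1:].round(4),'tool y(+x)',d[0].round(2),'tool x(+y)',d[1].round(2))
"
```

```text
84.6 [0.4153 0.1863] tool y(+x) 0.0 tool x(+y) 0.0
80.0 [0.416  0.1747] tool y(+x) 0.01 tool x(+y) -0.19
75.0 [0.4177 0.162 ] tool y(+x) 0.03 tool x(+y) -0.21
70.0 [0.4204 0.1495] tool y(+x) 0.05 tool x(+y) -0.21
65.0 [0.4241 0.1371] tool y(+x) 0.06 tool x(+y) -0.21
60.0 [0.4289 0.1249] tool y(+x) 0.08 tool x(+y) -0.2
55.0 [0.4347 0.1131] tool y(+x) 0.1 tool x(+y) -0.2
50.0 [0.4416 0.1016] tool y(+x) 0.11 tool x(+y) -0.19
45.0 [0.4495 0.0907] tool y(+x) 0.13 tool x(+y) -0.18
40.0 [0.455  0.0764] tool y(+x) 0.09 tool x(+y) -0.24
35.0 [0.4623 0.0622] tool y(+x) 0.12 tool x(+y) -0.24
30.0 [0.4712 0.0484] tool y(+x) 0.15 tool x(+y) -0.23
25.0 [0.4818 0.0352] tool y(+x) 0.18 tool x(+y) -0.22
20.0 [0.4941 0.0227] tool y(+x) 0.21 tool x(+y) -0.21
16.0 [0.5051 0.0133] tool y(+x) 0.18 tool x(+y) -0.16
12.0 [0.518  0.0088] tool y(+x) 0.21 tool x(+y) -0.08
9.0 [0.5279 0.006 ] tool y(+x) 0.17 tool x(+y) -0.05
6.0 [0.538  0.0037] tool y(+x) 0.17 tool x(+y) -0.04
```

>>> carry_out(steps=[[0.3,0,0,0,20],[0.5,0,0,0,0],[0.5,-0.1,0,0,0],[0.5,-0.1,0,0,0],[0.4,0,0,0.55,0],[0,0,0,0,0]])

```text
t: 12.82
tcp_pos: [0.4194, 0.2608, 0.2064]
tcp_rot: [-0.0, 0.705, 0.709, -0.001]
ft_force: [0.5, -0.4, -0.2]
finger_gap: 0.017
gripper_force: 0.0
```

>>> carry_out(steps=[[0,0,0.4,0,0],[0,0,0.4,0,0],[0,0,0.39,0,0],[-0.3,-0.04,0,0,0],[-0.3,0,0,0,0],[-0.2,0,0,0,0],[-0.2,0,0,0,0],[-0.15,0,0,0,0],[0,0,0,0,0]])

```text
t: 13.95
tcp_pos: [0.4183, 0.1897, 0.1367]
tcp_rot: [0.0, 0.708, 0.706, 0.0]
ft_force: [-0.4, 0.7, 0.3]
finger_gap: 0.006
gripper_force: 0.0
```

>>> carry_out(steps=[[-0.1,0,0,0,0],[-0.15,0.01,0,0,0],[-0.21,0.03,0,0,0],[-0.21,0.05,0,0,0],[-0.21,0.06,0,0,0],[-0.2,0.08,0,0,0]])

```text
t: 14.7
tcp_pos: [0.4321, 0.1244, 0.1364]
tcp_rot: [-0.0, 0.708, 0.707, -0.0]
ft_force: [1.4, -0.5, -1.1]
finger_gap: 0.005
gripper_force: 0.2
```

>>> carry_out(steps=[[-0.2,0.07,0,0,0],[-0.19,0.1,0,0,0],[-0.18,0.12,0,0,0],[-0.24,0.09,0,0,0],[-0.24,0.12,0,0,0],[-0.23,0.15,0,0,0],[-0.22,0.18,0,0,0],[-0.15,0.15,0,0,0],[-0.1,0.1,0,0,0],[0,0,0,0,0]])

```text
t: 15.95
tcp_pos: [0.4971, 0.02, 0.1364]
tcp_rot: [0.0, 0.708, 0.707, -0.0]
ft_force: [-0.1, 0.6, -0.3]
finger_gap: 0.004
gripper_force: 0.0
```

```bash
python3 -c "
from h import *
from bench import env
go(env,.505,.0133,.135,0)
d={n:env.get_image(n) for n in('wrist','side')}
a=np.zeros((600,800,3),np.uint8);a[:300,:400]=cv2.resize(d['wrist']['image'],(400,300))
a[300:,:400]=cv2.resize(d['side']['image'][150:300,180:380],(400,300));cv2.imwrite('pics/w4.png',a[...,::-1])"
```

```text
t 15.95 tcp [0.4971 0.02   0.1364] yaw -0.07 units [-0.112  0.132  0.023] tilt -1.0 yawleft -0.006789971786040447 f [-0.1  0.6 -0.3] gap 0.3926058457304974
```

View pics/w4.png

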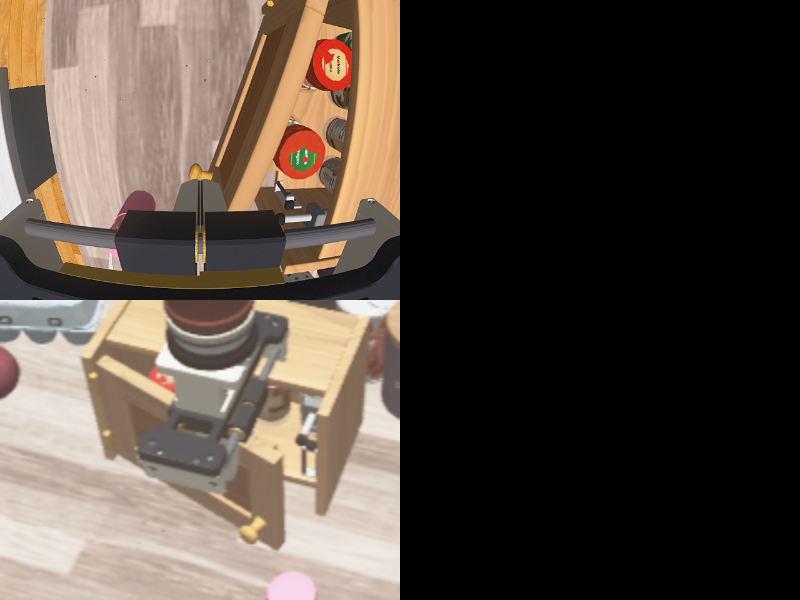

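The door is about two-thirds closed and follows the fingers, with the jar still upright. I'll ease it in towards the buffer.

>>> carry_out(steps=[[-0.11,0.13,0,0,0],[-0.08,0.15,0,0,0],[-0.05,0.12,0,0,0],[-0.05,0.1,0,0,0],[-0.04,0.08,0,0,0],[0,0.05,0,0,0],[0,0,0,0,0]])

```text
t: 16.92
tcp_pos: [0.5346, 0.0006, 0.1364]
tcp_rot: [0.0, 0.707, 0.707, 0.0]
ft_force: [-1.5, -0.5, -0.3]
finger_gap: 0.005
gripper_force: 0.0
```

>>> carry_out(steps=[[0,0.02,0,0,0],[0,0.02,0,0,0],[0,0.02,0,0,0],[0,0,0,0,0]])

```text
t: 17.42
tcp_pos: [0.5382, 0.0007, 0.1365]
tcp_rot: [0.0, 0.707, 0.707, 0.0]
ft_force: [0.1, -0.6, -0.7]
finger_gap: 0.004
gripper_force: 0.0
```

>>> carry_out(steps=[[0,0.02,0,0,0],[0,0.02,0,0,0],[0,0,0,0,0]])

```text
t: 17.8
tcp_pos: [0.5406, 0.0007, 0.1365]
tcp_rot: [0.0, 0.707, 0.707, 0.0]
ft_force: [-0.3, 0.4, 0.0]
finger_gap: 0.008
gripper_force: 0.0
```

>>> carry_out(steps=[[0,0.02,0,0,0],[0,0.02,0,0,0],[0,0,0,0,0]])

```text
t: 18.18
tcp_pos: [0.543, 0.0006, 0.1365]
tcp_rot: [0.0, 0.707, 0.707, 0.0]
ft_force: [-0.6, -0.4, -1.2]
finger_gap: 0.008
gripper_force: 0.0
```

>>> carry_out(steps=[[0,0.02,0,0,0],[0,0.02,0,0,0],[0,0,0,0,0]])

```text
t: 18.55
tcp_pos: [0.545, 0.0006, 0.1364]
tcp_rot: [-0.0, 0.707, 0.707, -0.0]
ft_force: [-0.4, -0.8, 0.2]
finger_gap: 0.008
gripper_force: 0.4
```

>>> carry_out(steps=[[0,0.02,0,0,0],[0,0.02,0,0,0],[0,0,0,0,0]])

```text
t: 18.92
tcp_pos: [0.5454, 0.0005, 0.1363]
tcp_rot: [-0.002, 0.707, 0.707, -0.002]
ft_force: [-5.5, -0.1, 5.2]
finger_gap: 0.007
gripper_force: 2.9
```

>>> carry_out(steps=[[0,0.02,0,0,0],[0,0.01,0,0,0],[0,0,0,0,0]])

```text
t: 19.3
tcp_pos: [0.5461, 0.0005, 0.1363]
tcp_rot: [-0.003, 0.708, 0.707, -0.002]
ft_force: [-7.1, -0.5, 7.1]
finger_gap: 0.007
gripper_force: 4.0
```

>>> carry_out(steps=[[0,0.02,0,0,0],[0,0.01,0,0,0],[0,0,0,0,0]])

```text
t: 19.68
tcp_pos: [0.5478, 0.0004, 0.1363]
tcp_rot: [-0.003, 0.708, 0.707, -0.002]
ft_force: [-7.5, -0.7, 6.1]
finger_gap: 0.002
gripper_force: 4.1
```

>>> carry_out(steps=[[0,0,-0.02,0,0],[0,0,-0.02,0,0],[0,0,0,0,0]])

```text
t: 20.05
tcp_pos: [0.5455, 0.0005, 0.1367]
tcp_rot: [-0.005, 0.708, 0.707, -0.004]
ft_force: [-7.6, -0.5, -0.6]
finger_gap: 0.003
gripper_force: 3.8
```

>>> carry_out(steps=[[0,0.02,0,0,0],[0,0.01,0,0,0],[0,0,0,0,0]])

```text
t: 20.42
tcp_pos: [0.5473, 0.0004, 0.1367]
tcp_rot: [-0.005, 0.708, 0.707, -0.005]
ft_force: [-6.9, -0.9, -0.8]
finger_gap: 0.005
gripper_force: 3.8
```

>>> carry_out(steps=[[0,0.02,0,0,0],[0,0.01,0,0,0],[0,0,0,0,0]])

```text
t: 20.8
tcp_pos: [0.5491, 0.0003, 0.1367]
tcp_rot: [-0.005, 0.708, 0.707, -0.005]
ft_force: [-8.0, -0.9, -0.7]
finger_gap: 0.003
gripper_force: 3.9
```

>>> carry_out(steps=[[0,0.02,0,0,0],[0,0.01,0,0,0],[0,0,0,0,0]])

```text
t: 21.18
tcp_pos: [0.5504, 0.0002, 0.1367]
tcp_rot: [-0.005, 0.708, 0.707, -0.005]
ft_force: [-8.8, -1.1, 0.2]
finger_gap: 0.005
gripper_force: 4.3
```

>>> carry_out(steps=[[0,0.02,0,0,0],[0,0.01,0,0,0],[0,0,0,0,0]])

```text
t: 21.55
tcp_pos: [0.5515, 0.0002, 0.1367]
tcp_rot: [-0.006, 0.708, 0.706, -0.005]
ft_force: [-9.6, -1.1, 1.4]
finger_gap: 0.003
gripper_force: 5.0
```

>>> carry_out(steps=[[0,0.02,0,0,0],[0,0,0,0,0]])

```text
t: 21.8
tcp_pos: [0.5527, 0.0001, 0.1367]
tcp_rot: [-0.006, 0.708, 0.706, -0.006]
ft_force: [-10.3, -1.8, 1.3]
finger_gap: 0.004
gripper_force: 5.0
```

>>> carry_out(steps=[[0,0.02,0,0,0],[0,0,0,0,0]])

```text
t: 22.05
tcp_pos: [0.5537, 0.0001, 0.1367]
tcp_rot: [-0.006, 0.708, 0.706, -0.006]
ft_force: [-9.4, -0.8, 1.9]
finger_gap: 0.008
gripper_force: 5.2
```

>>> carry_out(steps=[[0,0.02,0,0,0],[0,0,0,0,0]])

```text
t: 22.3
tcp_pos: [0.5547, 0.0, 0.1367]
tcp_rot: [-0.006, 0.708, 0.706, -0.006]
ft_force: [-11.4, -1.0, 1.4]
finger_gap: 0.002
gripper_force: 5.4
```

>>> carry_out(steps=[[0,0.02,-0.005,0,0],[0,0,0,0,0]])

```text
t: 22.55
tcp_pos: [0.5554, 0.0, 0.1367]
tcp_rot: [-0.006, 0.708, 0.706, -0.006]
ft_force: [-10.8, -1.5, 1.5]
finger_gap: 0.007
gripper_force: 5.6
```

>>> carry_out(steps=[[0,0.02,0,0,0],[0,0,0,0,0]])

```text
t: 22.8
tcp_pos: [0.5564, -0.0, 0.1368]
tcp_rot: [-0.007, 0.708, 0.706, -0.006]
ft_force: [-12.1, -0.9, 2.2]
finger_gap: 0.003
gripper_force: 5.9
```

>>> carry_out(steps=[[0,0.02,0,0,0],[0,0,0,0,0]])

```text
t: 23.05
tcp_pos: [0.5575, -0.0, 0.1368]
tcp_rot: [-0.007, 0.708, 0.706, -0.006]
ft_force: [-12.1, -1.4, 2.2]
finger_gap: 0.005
gripper_force: 6.0
```

>>> carry_out(steps=[[0,0.02,0,0,0],[0,0,0,0,0]])

```text
t: 23.3
tcp_pos: [0.5595, -0.0001, 0.1368]
tcp_rot: [-0.006, 0.708, 0.706, -0.006]
ft_force: [-9.4, -1.5, -0.1]
finger_gap: 0.007
gripper_force: 5.0
```

>>> carry_out(steps=[[0,0.02,-0.005,0,0],[0,0,0,0,0]])

```text
t: 23.55
tcp_pos: [0.5613, -0.0001, 0.1368]
tcp_rot: [-0.005, 0.708, 0.707, -0.006]
ft_force: [-9.0, -1.2, -3.4]
finger_gap: 0.005
gripper_force: 4.3
```

>>> carry_out(steps=[[0,0.02,0,0,0],[0,0,0,0,0]])

```text
t: 23.8
tcp_pos: [0.5626, -0.0001, 0.1368]
tcp_rot: [-0.005, 0.708, 0.707, -0.006]
ft_force: [-9.2, -1.3, -2.0]
finger_gap: 0.004
gripper_force: 4.3
```

>>> carry_out(steps=[[0,0.015,0,0,0],[0,0,0,0,0]])

```text
t: 24.05
tcp_pos: [0.5631, -0.0001, 0.1368]
tcp_rot: [-0.006, 0.708, 0.707, -0.006]
ft_force: [-8.8, -1.2, -1.6]
finger_gap: 0.002
gripper_force: 4.6
```

>>> carry_out(steps=[[0,0.015,0,0,0],[0,0,0,0,0]])

```text
t: 24.3
tcp_pos: [0.5642, -0.0, 0.1368]
tcp_rot: [-0.005, 0.708, 0.707, -0.006]
ft_force: [-9.3, -0.6, -1.4]
finger_gap: 0.002
gripper_force: 4.5
```

>>> carry_out(steps=[[0,0.012,0,0,0],[0,0,0,0,0]])

```text
t: 24.55
tcp_pos: [0.5644, -0.0001, 0.1368]
tcp_rot: [-0.006, 0.708, 0.707, -0.006]
ft_force: [-10.1, -0.8, -0.7]
finger_gap: 0.004
gripper_force: 5.0
```

>>> carry_out(steps=[[0,0.012,0,0,0],[0,0,0,0,0]])

```text
t: 24.8
tcp_pos: [0.5644, -0.0, 0.1368]
tcp_rot: [-0.007, 0.708, 0.707, -0.007]
ft_force: [-11.4, -1.5, 0.2]
finger_gap: 0.009
gripper_force: 5.7
```

The motion has stalled at x=0.5644 and the force is rising. That is the stop, about 5 mm past the crest, so the tongue should have snapped in. I'll back off slowly and see whether the door stays.

>>> carry_out(steps=[[0,-0.05,0,0,0],[0,-0.05,0,0,0],[0,-0.05,0,0,0],[0,0,0,0,0]])

```text
t: 25.3
tcp_pos: [0.5626, 0.0007, 0.1391]
tcp_rot: [-0.001, 0.707, 0.707, -0.001]
ft_force: [-4.8, -1.1, -2.4]
finger_gap: 0.005
gripper_force: 1.8
```

>>> carry_out(steps=[[0,-0.1,0,0,0],[0,-0.3,0,0,0],[0,-0.5,0,0,0],[0,-0.3,-0.5,0,0],[0,0,-0.5,0,0],[0.5,0,-0.5,0,0],[1,0,0,0,0],[1,0,0,0,0],[1,0,0,0,0],[0,0,0,0,0]])

```text
t: 26.55
tcp_pos: [0.4919, 0.2186, 0.2301]
tcp_rot: [-0.001, 0.703, 0.711, 0.003]
ft_force: [0.8, -0.6, -0.2]
finger_gap: 0.008
gripper_force: 0.0
```

```bash
python3 -c "
from h import *
from bench import env
go(env,.5,.2,.2,0)
d={n:env.get_image(n) for n in('top','side')}
a=np.zeros((600,800,3),np.uint8)
a[:300,:400]=cv2.resize(d['top']['image'][130:280,180:380],(400,300))
a[:,400:]=cv2.resize(d['side']['image'][120:360,190:350],(400,600));cv2.imwrite('pics/w5.png',a[...,::-1])"
```

```text
t 26.55 tcp [0.4919 0.2186 0.2301] yaw 0.64 units [-0.315  0.129  0.501] tilt -1.0 yawleft 0.06386908317410403 f [ 0.8 -0.6 -0.2] gap 0.7232743174816004
```

View pics/w5.png

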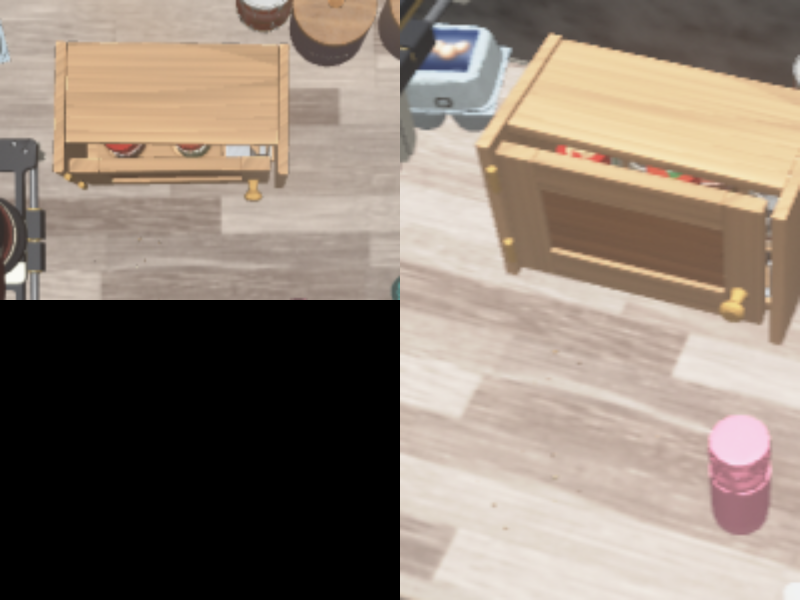

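The door is shut, its free edge in line with the wall fronts instead of standing some 13 mm out. Both caps show upright behind it, and the gripper is clear.

```bash
python3 -c "
from bench import env
print(env.job_done())"
```

```text
the job is handed in; nothing more can be done
None
```

The spice jar stands in the rack's empty hole, the door is shut and stayed shut after I let go, and the job is handed in (about 27 s; highest push I read about 12 N); the hand-in gave no verdict.

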